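# Make up two sensor calibration kits

## Task

Make up the two calibration kits from the stock laid out at the left of the bench, one thing to a pocket. In the long three-pocket tray put the flat tin in the largest pocket, the largest calibration mass in the middle pocket and the battery cell, lying down, in the smallest; in the short two-pocket tray put the twin-pin plug adapter in the larger pocket and the smallest calibration mass in the smaller. Set everything flat on the pocket floors, masses, tin and adapter the same way up as they are now, and leave the middle-sized mass where it is.

Things in the scene. Friction and masses are not known exactly. Their poses are not given: they have to be found in the camera images.
- long_tray: Low grey tray, three pockets in a row, 250 x 106 x 14 mm high, floor and walls 3 mm, inner width 100. Pockets along x: smallest 66 long, centre x = -89 mm; middle 76 long, centre x = -15; largest 96 long, centre x = +74; all at y = 0, floor at z = 3 mm. Fixed. Origin: centre of its underside; x runs along its length towards the largest pocket, y across, z up.
- short_tray: Low grey tray, two pockets in a row, 161 x 106 x 14 mm high, floor and walls 3 mm, inner width 100. Smaller pocket 66 long, centre x = -44.5 mm; larger 86 long, centre x = +34.5; both at y = 0, floor at z = 3 mm. Fixed. Origin: centre of its underside; x runs along its length towards the largest pocket, y across, z up.
- large_mass: The largest of three knobbed cylindrical calibration masses, of brass colour, 36 mm diameter, 52 mm high, about 0.2 kg, standing. The straight lower body can be gripped at 5 to 25 mm height. Origin: centre of its underside, z up.
- middle_mass: The middle-sized calibration mass, stainless, 28 mm diameter, 40 mm high, standing. Not needed; stays in place. Origin: centre of its underside, z up.
- small_mass: The smallest calibration mass, stainless, 20 mm diameter, 30 mm high, about 0.05 kg, standing in the stock. The straight lower body can be gripped at 5 to 15 mm height. Origin: centre of its underside, z up.
- flat_tin: Round flat tin with a red lid that stays on, in the stock at the front left of the bench (others at the back are not meant), 51 mm diameter, 26 mm high, about 60 g, lid up. The lid takes up the upper 15 mm and is the widest part. Origin: centre of its underside, z up.
- battery_cell: Round pen-light battery cell lying in the stock at the front left of the bench, 15 mm thick, 50 mm long along its y; does not roll. Origin: under its middle on the bench, z up.
- plug_adapter: Connector adapter lying on the bench in the stock: black body with two 4 mm pins on one side and a round metal socket on the other, 36 x 57 x 18 mm high; the 57 mm lie along its y. The black body is 33 mm wide in x and reaches from y = -8 to +16 mm: grip it there across x, at y = +4 mm. Origin: about the centre of its underside, z up.
There are look-alikes about, which are no part of the job. Several things have the shape of the plug_adapter; the one meant has the colours described above.

How it is judged:
At the end, for the whole second after the job is handed in: Each of the five has its origin within the outline of its own pocket, at floor height (5 mm; cell lying, level within 9 degrees), masses, tin and adapter upright within 8 degrees, all released and at rest; the middle-sized mass within 20 mm of where it stood (x of flat_tin in the frame of long_tray between 0.026 and 0.122 m and y of flat_tin in the frame of long_tray between -0.05 and 0.05 m and z of flat_tin in the frame of long_tray between -0.002 and 0.008 m and angle between each of flat_tin, large_mass, plug_adapter, small_mass's own z axis and vertical below 0.15 rad and linear speed of each of flat_tin, large_mass, battery_cell, plug_adapter, small_mass below 0.02 m/s and contact force between the fingers and flat_tin below 0.05 N and x of large_mass in the frame of long_tray between -0.053 and 0.023 m and y of large_mass in the frame of long_tray between -0.05 and 0.05 m and z of large_mass in the frame of long_tray between -0.002 and 0.008 m and contact force between the fingers and large_mass below 0.05 N and x of battery_cell in the frame of long_tray between -0.122 and -0.056 m and y of battery_cell in the frame of long_tray between -0.05 and 0.05 m and z of battery_cell in the frame of long_tray between -0.002 and 0.02 m and angle between battery_cell's own y axis and vertical between 1.4 and 1.74 rad and contact force between the fingers and battery_cell below 0.05 N and x of plug_adapter in the frame of short_tray between -0.0085 and 0.0775 m and y of plug_adapter in the frame of short_tray between -0.05 and 0.05 m and z of plug_adapter in the frame of short_tray between -0.002 and 0.008 m and contact force between the fingers and plug_adapter below 0.05 N and x of small_mass in the frame of short_tray between -0.0775 and -0.0115 m and y of small_mass in the frame of short_tray between -0.05 and 0.05 m and z of small_mass in the frame of short_tray between -0.002 and 0.008 m and contact force between the fingers and small_mass below 0.05 N and distance of middle_mass from where it was at the start of the episode below 0.02 m); the robot touches nothing.
It fails at once if the middle-sized mass is carried off or knocked over (distance of middle_mass from where it was at the start of the episode above 0.02 m or angle between middle_mass's own z axis and vertical above 0.5 rad).
It also fails if it takes over 134 s, if anything falls off the work surface, if the arm or the gripper's body presses on something with over 40 N, if the wrist force passes 120 N, or if a joint passes its speed limit or range.

## Robot

A 6-joint arm with a two-finger parallel gripper is mounted at the origin on a cart in front of the work surface, level with it; the furniture and walls round the work are solid. World frame = base frame: x ahead of the robot, y to its left, z up, the work surface at z = 0. Lengths are in m, angles in rad, forces in N, time in s.
With the tool pointing down it reaches from about 0.425 to 0.95 m from the base axis. Payload 3.5 kg.
Tool frame: the origin (TCP) lies between the finger pads; the fingertips stand 19 mm ahead of it and the grasp point (between the pads) is the TCP; z points along the fingers, y is the line along which they close (so a half turn about z gives the same grasp; the last joint's range is limited). The gripper opens to 85 mm and grips with 20 to 120 N. Pads are 22 mm wide; open, the fingers measure 114 mm over their backs; the gripper's body (76 mm by 85 mm) begins 54 mm behind the grasp point. The pads swing forward as they close: fully open they stand 13 mm farther back than shut.
Start: joints at [1.083, 0.286, 1.577, -0, 1.279, -0.15], TCP at [0.224, 0.637, 0.25] pointing down, gripper open.
Joint ranges: [-2.77, 2.77], [-0.9, 2.22], [0.21, 2.48], [-1.53, 4.67], [0.24, 2.81], [-2.84, 2.84]. Speed limits (rad/s): [2.79, 2.79, 3.14, 3.14, 3.14, 3.14].

## Interface

Orientations are given as a unit quaternion [x, y, z, w].
In Python, from plant import get_state, cams, ctrl gives the robot as it stands. The module is installed in compiled form; this text tells all that it offers.
- The arm moves only by the tool jog_arm, never from a script. Its argument "deltas" is text: rows parted by semicolons, each of 6 numbers parted by spaces: the shift along the world's x, y, z normalised to -1 to 1, where 1 is 0.02 m, then the turn, a rotation vector about the world's x, y, z normalised to -1 to 1, where 1 is 0.1 rad. In form: x y z ax ay az; .... A call has 1 to 20 rows; each row shifts and turns the commanded pose from where the row before left it; what a row does not reach is not made up. A row lasts 1/8 s, in which the tool goes at most 62.5 mm and 10.7 degrees, less where a joint would pass 70% of its speed; a pose out of reach is approached as far as the arm can. A call with a number of a shift or a turn outside -1 to 1 is refused whole. A call with a gripper value outside its range is refused whole. "gripper" is the opening, from 0 (shut) to 1 (fully open), set as the call begins (left out, the last holds). The fingers move at their own pace and stop on an object; "squeeze" is the grip in N (left out, the last holds). Time passes only in rows, so rows that do not move let the fingers close. It gives the time, the measured TCP pose, the force, the opening and the grip force at its end, in the units of the state.
- get_state(): the state, without advancing time (a new reading comes with each control period).
- cams.read_camera(name): name is "side" or "top" or "wrist"; returns a dict with "color" (480x640x3 uint8, blue, green, red), "vfov" (degrees; the focal length in pixels is half the picture's height over the tangent of half this angle, whatever the lens; pixels are square), "cx", "cy" (the principal point, pixels), "rvec" (rotation vector, rad) and "tvec" (3), from world to camera coordinates, as OpenCV has them. Camera axes: x right, y down, z forward; pixel columns grow to the right and rows downward; lengths in m; the calibration is good to about 2 mm. A picture is of the moment at which its call begins. There is no depth.
- ctrl.sign_off(): hands the job in; it is judged then, once.
The state is a dict: "time": time; "qpos": joint angles; "dq": joint speeds; "joint_efforts": joint torques, N m; "eef_pos": TCP position; "tcp_rot": TCP orientation; "contact_force": force on the tool from outside, world axes, zero at the start; "wrist_torque": the same for the moment, N m; "opening": opening from 0.0 (shut) to 1.0 (fully open); "finger_force": force on a finger pad.
Only numpy, scipy, OpenCV 4.12 (cv2) and the standard library are available. Lean on these libraries where they do the work, as an engineer would, in place of code of your own. Each camera call takes 0.05 s, during which the arm holds its last target. There are 200 camera calls.

## Working session

There is one attempt and no reset: what is moved stays moved. The work goes in short steps, Python scripts to look and compute and a tool call to move; the robot and the scene stay as the last step left them, time stands still between calls to the robot, and variables do not carry over. Pictures are saved under pics/ and viewed, at most 14 in all, crops included, and the job is handed in when it is done.

Besides the shell and the picture viewer there is one more tool, called as name(argument=value, ...), one argument or row to a line, values as JSON. jog_arm: Moves the arm, as the interface text tells. Its arguments: {"type":"object","properties":{"deltas":{"type":"string"},"gripper":{"type":"number"},"squeeze":{"type":"number"}},"required":["deltas"]}

```bash
mkdir -p pics
cat > h.py <<'E'
import numpy as np, cv2
from plant import get_state, cams, ctrl
def cam(n):
    d=cams.read_camera(n); f=240/np.tan(np.radians(d['vfov'])/2)
    K=np.array([[f,0,d['cx']],[0,f,d['cy']],[0,0,1.]])
    R=cv2.Rodrigues(np.array(d['rvec'],float))[0]; t=np.array(d['tvec'],float).reshape(3)
    return d['color'],K,R,t
def w(c,px,z):
    _,K,R,t=c; r=R.T@(np.linalg.inv(K)@[px[0],px[1],1]); o=-R.T@t
    return o+r*(z-o[2])/r[2]
def p(c,X):
    _,K,R,t=c; q=K@(R@np.array(X,float)+t); return q[:2]/q[2]
E
python3 - <<'E'
from h import *
for n in ('top','side','wrist'):
    c=cam(n); cv2.imwrite(f'pics/{n}0.png',c[0]); print(n,c[1][0,0],c[1][:2,2],-c[2].T@c[3],c[2].round(2).tolist())
print(get_state())
E
```

```text
top 568.5740475562432 [313.23520898 250.24121178] [0.46460093 0.16153671 1.46314098] [[-0.03, -1.0, -0.0], [-1.0, 0.03, -0.06], [0.06, 0.0, -1.0]]
side 492.67173186694833 [311.91804234 246.41454054] [0.40301988 0.99927893 0.81418495] [[-0.99, -0.12, -0.02], [-0.07, 0.69, -0.72], [0.1, -0.72, -0.69]]
wrist 353.78591855267166 [318.54073132 241.39461107] [0.15425341 0.65966388 0.37280835] [[0.33, 0.94, -0.0], [0.9, -0.32, 0.28], [0.27, -0.1, -0.96]]
{'time': 0.15, 'qpos': array([ 1.08302440e+00,  2.87020914e-01,  1.57784581e+00, -1.04280289e-05,
        1.27862677e+00, -1.49992710e-01]), 'dq': array([ 2.10887622e-04, -1.82933220e-03, -3.13381202e-03, -7.73485081e-05,
       -1.41757833e-04, -7.10975834e-05]), 'joint_efforts': array([ 4.60889041e-04, -4.06601679e+01, -2.93140966e+01, -1.90266010e-04,
        3.91767797e-03,  3.05613263e-06]), 'eef_pos': array([0.22343014, 0.6364358 , 0.24922298]), 'tcp_rot': array([ 1.68086301e-01,  9.85771826e-01, -9.04069377e-04, -2.93221373e-04]), 'contact_force': array([ 0.27964822, -0.58016993,  0.28920328]), 'wrist_torque': array([-0.01362257, -0.0486245 ,  0.00936005]), 'finger_force': 0.0, 'opening': 0.9999966675345197}
```

View pics/top0.png

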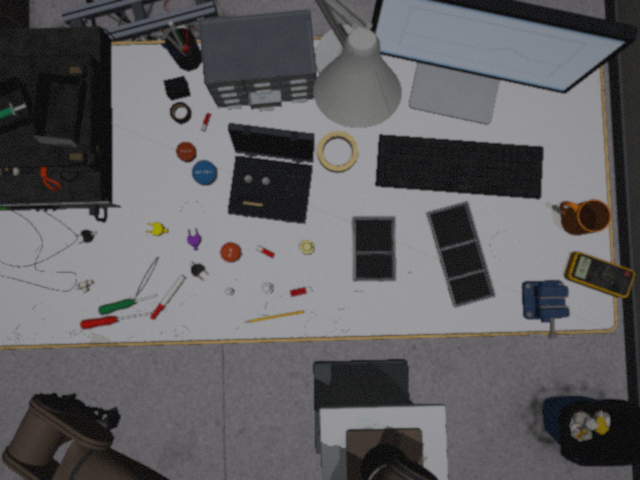

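View pics/side0.png

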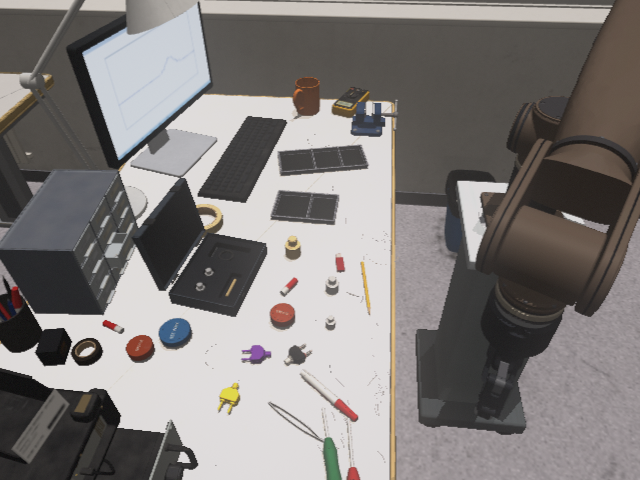

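View pics/wrist0.png

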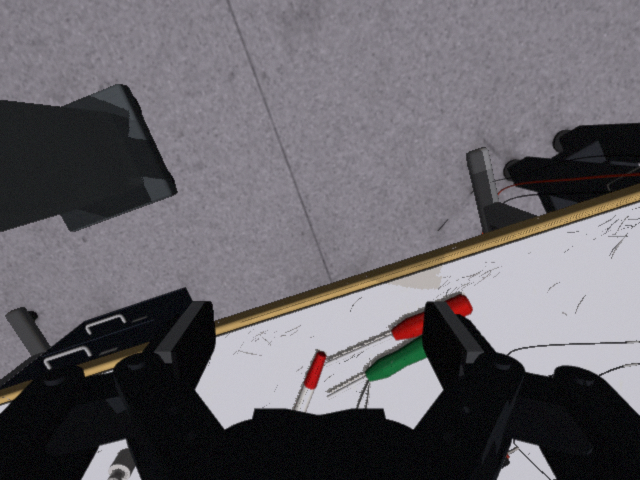

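The top picture shows:
- Tins: red at (231,252), with look-alikes red (186,151) and blue (204,172).
- Masses: brass (307,247), middle (267,287), small (229,291).
- Cell candidates: (300,292), (266,251), (206,121).
- Adapter candidates: black (198,269), purple (194,239), yellow (157,229), black cable plug (88,237).
- Trays: short (374,248), long (461,254).

The side picture shows the same things. The wrist picture shows only the bench edge and the tools. Next come close crops.

Run:
```python
from h import *
a=cv2.imread('pics/top0.png')[205:315,145:335]; b=cv2.imread('pics/side0.png')[225:375,200:400]
cv2.imwrite('pics/c1.png',cv2.resize(a,None,fx=4,fy=4,interpolation=cv2.INTER_CUBIC))
cv2.imwrite('pics/c2.png',cv2.resize(b,None,fx=4,fy=4,interpolation=cv2.INTER_CUBIC))
c=cv2.imread('pics/top0.png')[195:315,340:500]
cv2.imwrite('pics/c3.png',cv2.resize(c,None,fx=5,fy=5,interpolation=cv2.INTER_CUBIC))
```

```text
(no output)
```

View pics/c1.png

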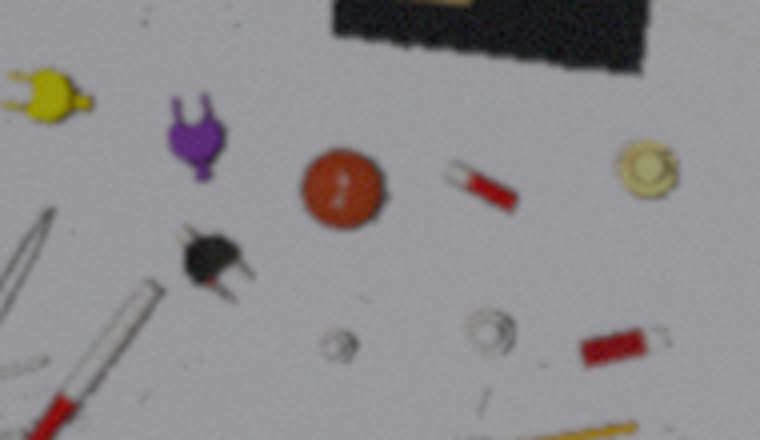

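View pics/c2.png

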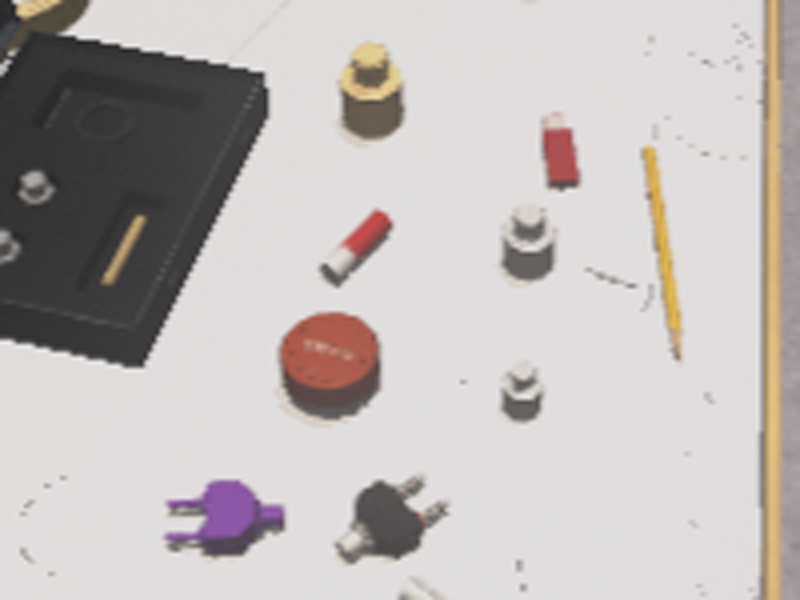

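View pics/c3.png

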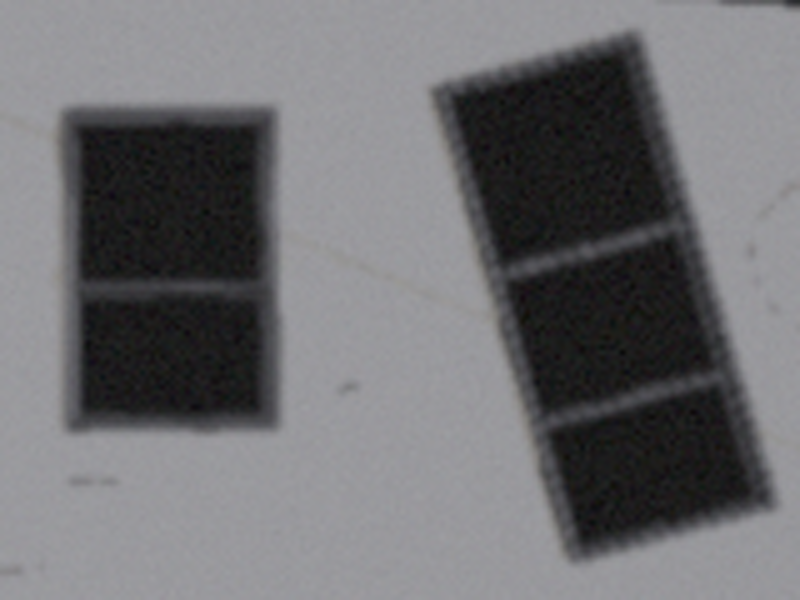

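The crops show:
- The round two-tone cell is at top (265.5,251.5). The red item at (301,292) is a flat stick, so it is a look-alike.
- The black adapter has its metal socket at the upper left (191,263) and its pins at the lower right.
- Tin, brass mass and small mass are as listed before.
- In both trays the larger pockets lie at the top of the picture, which is away from the robot.

Next I compute positions from both views.

Run:
```python
from h import *
T=cam('top'); S=cam('side')
t=lambda x,y:((x+.5)/4-.5+145,(y+.5)/4-.5+205)
s=lambda x,y:((x+.5)/4-.5+200,(y+.5)/4-.5+225)
u=lambda x,y:((x+.5)/5-.5+340,(y+.5)/5-.5+195)
I=[('tin',(343,189),(330,349),.026),('brass',(650,166),(371,52),.052),('small',(343,345),(523,370),.03),('mid',(493,330),(529,214),.04),
('batSilver',(449,172),(332,272),.0075),('batRed',(516,202),(382,218),.0075),('adBody',(212,259),(390,520),.009),('socket',(184,230),(345,545),.009),('pin1',(232,299),(443,505),.009),('pin2',(251,277),(420,480),.009),('usb',(612,348),(560,155),.008)]
for n,a,b,z in I: print(n,w(T,t(*a),z)[:2].round(4),w(S,s(*b),z)[:2].round(4))
for n,q in (('short',[(62,108),(277,106),(279,430),(68,430)]),('long',[(433,90),(638,32),(775,505),(577,560)])):
    P=np.array([w(T,u(*x),.014)[:2] for x in q]); print(n,P.round(4).tolist(),P.mean(0).round(4),[np.linalg.norm(P[i]-P[i-1]).round(4) for i in range(4)])
    d=(P[0]+P[1]-P[2]-P[3]); d/=np.linalg.norm(d); print(np.degrees(np.arctan2(d[1],d[0])))
    ks={'large':.034500,'small':-.0445} if n=='short' else {'L':.074,'M':-.015,'S':-.089}
    for k,v in ks.items(): print(k,(P.mean(0)+v*d).round(4))
```

```text
tin [0.5498 0.3738] [0.5497 0.3763]
brass [0.5575 0.1788] [0.5561 0.1804]
small [0.4514 0.375 ] [0.4505 0.3826]
mid [0.4583 0.2796] [0.4561 0.2857]
batSilver [0.56   0.3083] [0.5606 0.3091]
batRed [0.5396 0.2658] [0.5392 0.267 ]
adBody [0.5082 0.4609] [0.5073 0.4635]
socket [0.5273 0.4786] [0.5267 0.4797]
pin1 [0.4824 0.4485] [0.4829 0.4523]
pin2 [0.4961 0.4362] [0.4959 0.4391]
usb [0.4447 0.2066] [0.4446 0.2087]
short [[0.6338, 0.0624], [0.6318, -0.0477], [0.4662, -0.043], [0.469, 0.0643]] [0.5502 0.009 ] [np.float64(0.1647), np.float64(0.1101), np.float64(0.1657), np.float64(0.1073)]
-1.164350181600612
large [0.5847 0.0083]
small [0.5057 0.0099]
long [[0.6379, -0.1279], [0.665, -0.234], [0.4215, -0.2933], [0.3964, -0.1917]] [ 0.5302 -0.2117] [np.float64(0.2499), np.float64(0.1095), np.float64(0.2506), np.float64(0.1046)]
14.245051090631542
L [ 0.6019 -0.1935]
M [ 0.5157 -0.2154]
S [ 0.4439 -0.2336]
```

Both views agree to about 3 mm, and the tray and adapter sizes come out right. First I hover over the black adapter with the closing line across its body, at about 134°.

jog_arm(
  deltas="0.955 -0.578 -0.3 0 0 0.735;0.955 -0.578 -0.3 0 0 0.735;0.955 -0.578 -0.3 0 0 0.735;0.955 -0.578 -0.3 0 0 0.735;0.955 -0.578 -0.3 0 0 0.735;0.955 -0.578 -0.3 0 0 0.735;0.955 -0.578 -0.3 0 0 0.735;0.955 -0.578 -0.3 0 0 0.735;0.955 -0.578 -0.3 0 0 0.735;0.955 -0.578 -0.3 0 0 0.735;0.955 -0.578 -0.3 0 0 0.735;0.955 -0.578 -0.3 0 0 0.735;0.955 -0.578 -0.3 0 0 0.735;0.955 -0.578 -0.3 0 0 0.735;0.955 -0.578 -0.3 0 0 0.735;0 0 0 0 0 0;0 0 0 0 0 0",
  gripper=0.48,
)

```text
time: 2.38
eef_pos: [0.5096, 0.4638, 0.1604]
tcp_rot: [-0.373, 0.928, 0.0, -0.0]
contact_force: [-0.3, 0.4, -0.3]
opening: 0.48
finger_force: 0.0
```

Run:
```python
from h import *
c=cam('wrist'); cv2.imwrite('pics/w1.png',c[0]); s=get_state(); print(s['eef_pos'],s['tcp_rot'],s['opening'])
e=s['eef_pos']; print(p(c,e),p(c,[.508,.461,.009]),p(c,[.527,.479,.009]),p(c,[.491,.498,.005]))
np.savez('w1.npz',K=c[1],R=c[2],t=c[3])
```

```text
[0.50949121 0.46401681 0.16055602] [-3.73004528e-01  9.27829506e-01  1.70800252e-04 -1.51648582e-05] 0.4784504682452372
[319.51197871 331.95267067] [317.58295153 228.44537773] [317.41885777 259.25397783] [364.30551796 242.92202849]
```

View pics/w1.png

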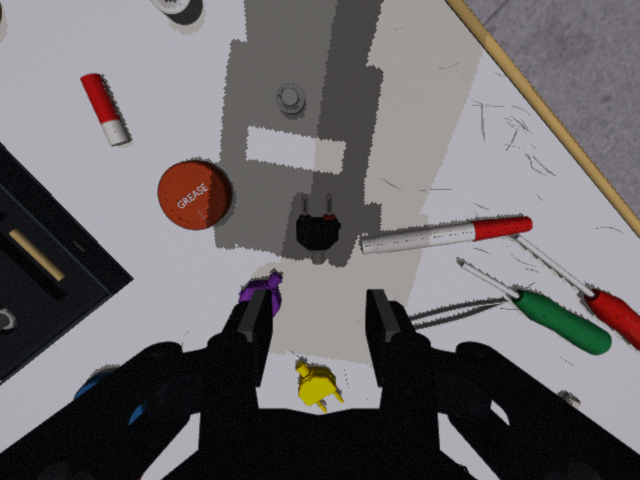

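The wrist picture shows the adapter straight under the gripper: body at (318,231), socket end (318,264), pin tips (305,196) and (329,196). The pen tip is close by at (362,245). The tin is at (194,194), the small mass at (291,97) and the cell between (92,76) and (118,142). I will measure all of them from this view.

```bash
cat >> h.py <<'E'
def tl(P,e,yaw):  # tool-lateral(closing), along(other)
    d=np.array(P[:2])-e[:2]; c=np.array([np.cos(yaw),np.sin(yaw)]); return d@c, d@np.array([c[1],-c[0]])
E
python3 - <<'E'
from h import *
d=np.load('w1.npz'); c=(None,d['K'],d['R'],d['t'])
for n,q,z in (('body',(318,231),.014),('sock',(318,264),.009),('p1',(305,196),.008),('p2',(329,196),.008),('bL',(297,229),.01),('bR',(340,229),.01),('pen',(361,246),.005),('purple',(240,297),.01),('tin',(194,194),.026),('small',(291,96),.03),('batR',(92,76),.0075),('batS',(118,142),.0075)):
    P=w(c,q,z); print(n,P.round(4)[:2],np.round(tl(P,np.array([.5095,.464]),np.radians(133.8)),4))
E
```

```text
body [0.5083 0.4618] [-0.0008 -0.0024]
sock [0.5297 0.4822] [-0.0008  0.0272]
p1 [0.4961 0.4359] [-0.011  -0.0292]
p2 [0.483  0.4495] [ 0.0078 -0.0292]
bL [0.5195 0.4493] [-0.0176 -0.003 ]
bR [0.4957 0.4741] [ 0.0168 -0.003 ]
pen [0.4947 0.4979] [0.0347 0.0128]
purple [0.5966 0.4548] [-0.0669  0.0565]
tin [0.5486 0.3747] [-0.0915 -0.0335]
small [0.4504 0.3814] [-0.0187 -0.0998]
batR [0.5387 0.2667] [-0.1626 -0.1155]
batS [0.5638 0.3064] [-0.1513 -0.0699]
```

jog_arm(
  deltas="-0.055 -0.16 -1 0 0 0;0 0 -1 0 0 0;0 0 -1 0 0 0;0 0 -1 0 0 0;0 0 -1 0 0 0;0 0 -1 0 0 0;0 0 -0.5 0 0 0;0 0 -0.4 0 0 0;0 0 0 0 0 0",
  gripper=0.46,
)

```text
time: 3.55
eef_pos: [0.509, 0.4602, 0.0219]
tcp_rot: [-0.373, 0.928, -0.0, -0.0]
contact_force: [0.4, -0.2, 0.6]
opening: 0.459
finger_force: 0.0
```

jog_arm(
  deltas="0 0 0 0 0 0;0 0 0 0 0 0;0 0 0 0 0 0;0 0 0 0 0 0",
  gripper=0.2,
  squeeze=30,
)

```text
time: 4.05
eef_pos: [0.5093, 0.4604, 0.0229]
tcp_rot: [-0.373, 0.928, 0.0, 0.0]
contact_force: [0.4, -0.0, 3.0]
opening: 0.376
finger_force: 31.2
```

The adapter is gripped at a 32 mm opening. I lift it and carry it to the short tray's larger pocket.

jog_arm(
  deltas="0 0 1 0 0 0;0 0 1 0 0 0;0 0 1 0 0 0;0 0 1 0 0 0;0.164 -0.983 0 0 0 -0.341;0.164 -0.983 0 0 0 -0.341;0.164 -0.983 0 0 0 -0.341;0.164 -0.983 0 0 0 -0.341;0.164 -0.983 0 0 0 -0.341;0.164 -0.983 0 0 0 -0.341;0.164 -0.983 0 0 0 -0.341;0.164 -0.983 0 0 0 -0.341;0.164 -0.983 0 0 0 -0.341;0.164 -0.983 0 0 0 -0.341;0.164 -0.983 0 0 0 -0.341;0.164 -0.983 0 0 0 -0.341;0.164 -0.983 0 0 0 -0.341;0.164 -0.983 0 0 0 -0.341;0.164 -0.983 0 0 0 -0.341;0.164 -0.983 0 0 0 -0.341",
)

```text
time: 6.55
eef_pos: [0.5618, 0.1444, 0.1023]
tcp_rot: [-0.108, 0.994, -0.0, 0.0]
contact_force: [0.5, -0.8, -0.6]
opening: 0.373
finger_force: 31.1
```

jog_arm(
  deltas="0.164 -0.983 0 0 0 -0.341;0.164 -0.983 0 0 0 -0.341;0.164 -0.983 0 0 0 -0.341;0.164 -0.983 0 0 0 -0.341;0.164 -0.983 0 0 0 -0.341;0.164 -0.983 0 0 0 -0.341;0.164 -0.983 0 0 0 -0.341;0 0 0 0 0 0;0 0 0 0 0 0",
)

```text
time: 7.68
eef_pos: [0.5844, 0.0082, 0.1022]
tcp_rot: [0.01, 1.0, 0.0, -0.0]
contact_force: [0.6, 0.2, -0.2]
opening: 0.365
finger_force: 31.1
```

Run:
```python
from h import *
c=cam('wrist'); cv2.imwrite('pics/w2.png',c[0]); s=get_state(); print(s['eef_pos'],s['tcp_rot'],s['opening'])
np.savez('w2.npz',K=c[1],R=c[2],t=c[3])
```

```text
[0.58429831 0.00850407 0.1021678 ] [ 9.59527956e-03  9.99953928e-01  1.54303481e-04 -2.18914343e-04] 0.37116560013444466
```

View pics/w2.png

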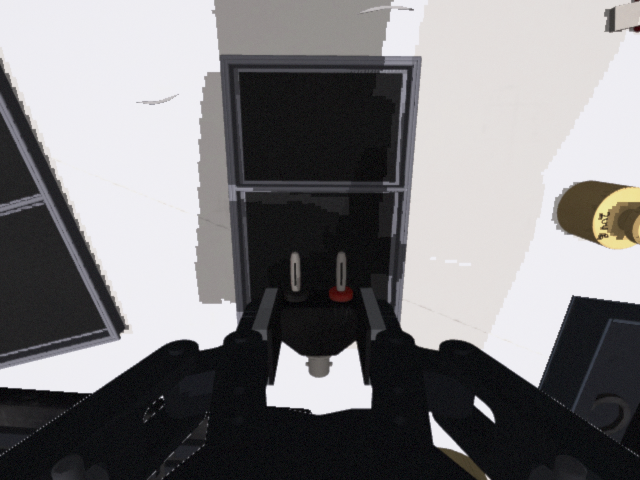

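The wrist picture shows the adapter held level and in line with the tray. The near outer corners are at (222,57) and (420,57), and the divider's top edge runs along row 188. I check the tray position from this.

Run:
```python
from h import *
d=np.load('w2.npz'); c=(None,d['K'],d['R'],d['t'])
A=w(c,(222,57),.014);B=w(c,(420,57),.014);D1=w(c,(230,188),.014);D2=w(c,(409,188),.014)
print(A,B,np.linalg.norm(A-B),D1,D2); x=np.cross([0,0,1],(B-A)); x=-x/np.linalg.norm(x)
for s in (1,-1): print((A+B)/2+s*x*.0805, np.degrees(np.arctan2(s*x[1],s*x[0])))
print('brass',w(c,(628,222),.052))
```

```text
[ 0.46883503 -0.04293466  0.014     ] [0.47089763 0.06421219 0.014     ] 0.10716669631658951 [ 0.53960499 -0.04499947  0.014     ] [0.5416492  0.06205057 0.014     ]
[0.55035142 0.00908941 0.014     ] -1.1028226793021891
[0.38938124 0.01218812 0.014     ] 178.89717732069784
brass [0.55541907 0.16383767 0.052     ]
```

jog_arm(
  deltas="0 0 -1 0 0 0;0 0 -1 0 0 0;0 0 -0.9 0 0 0;0 0 -0.5 0 0 0;0 0 -0.3 0 0 0;0 0 0 0 0 0",
)

```text
time: 8.48
eef_pos: [0.5845, 0.0081, 0.028]
tcp_rot: [0.01, 1.0, 0.0, -0.0]
contact_force: [-0.0, 0.5, 0.3]
opening: 0.367
finger_force: 31.1
```

The tray centre matches the earlier estimate. I lower the last 2 mm, release and lift.

jog_arm(
  deltas="0 0 -0.1 0 0 0;0 0 0 0 0 0",
)

```text
time: 8.72
eef_pos: [0.5849, 0.008, 0.0268]
tcp_rot: [0.01, 1.0, -0.0, 0.0]
contact_force: [-0.3, -0.4, 0.1]
opening: 0.37
finger_force: 31.1
```

jog_arm(
  deltas="0 0 0 0 0 0;0 0 0 0 0 0;0 0 0.5 0 0 0;0 0 1 0 0 0;0 0 1 0 0 0;0 0 1 0 0 0;0 0 1 0 0 0;0 0 1 0 0 0",
  gripper=0.5,
)

```text
time: 9.72
eef_pos: [0.5846, 0.0081, 0.138]
tcp_rot: [0.01, 1.0, -0.0, 0.0]
contact_force: [-0.3, 0.1, 0.2]
opening: 0.5
finger_force: 0.0
```

Next is the brass mass at (0.557, 0.179), closing along y.

jog_arm(
  deltas="-0.153 0.953 0 0 0 0;-0.153 0.953 0 0 0 0;-0.153 0.953 0 0 0 0;-0.153 0.953 0 0 0 0;-0.153 0.953 0 0 0 0;-0.153 0.953 0 0 0 0;-0.153 0.953 0 0 0 0;-0.153 0.953 0 0 0 0;-0.153 0.953 0 0 0 0;0 0 0 0 0 0;0 0 0 0 0 0",
  gripper=0.75,
)

```text
time: 11.1
eef_pos: [0.557, 0.1795, 0.1363]
tcp_rot: [0.01, 1.0, -0.0, 0.0]
contact_force: [-0.4, -1.3, 0.1]
opening: 0.753
finger_force: 0.0
```

Run:
```python
from h import *
c=cam('wrist'); s=get_state(); e=s['eef_pos']; print(e,s['opening'])
hsv=cv2.cvtColor(c[0],cv2.COLOR_BGR2HSV); m=cv2.inRange(hsv,(15,60,90),(35,255,255))
n,l,st,ce=cv2.connectedComponentsWithStats(m)
q=p(c,[.557,.179,.052]); print(q)
for i in range(1,n):
    if st[i,4]>150: print(st[i],ce[i])
T=cam('top'); q=p(T,[.585,.008,.01]); x,y=q.astype(int); 
a=cv2.resize(T[0][y-40:y+60,x-40:x+40],None,fx=6,fy=6,interpolation=cv2.INTER_CUBIC); b=cv2.resize(c[0],(640,480))
cv2.imwrite('pics/v3.png',np.hstack([cv2.resize(a,(320,400)),cv2.resize(c[0][0:480],(480,400))]))
```

```text
[0.55706524 0.17925643 0.13629257] 0.7513924285997574
[319.57113109 259.18123281]
[294 227  47  26 622] [315.21864952 237.65434084]
[301 248  34  28 566] [319.13957597 259.85512367]
```

View pics/v3.png

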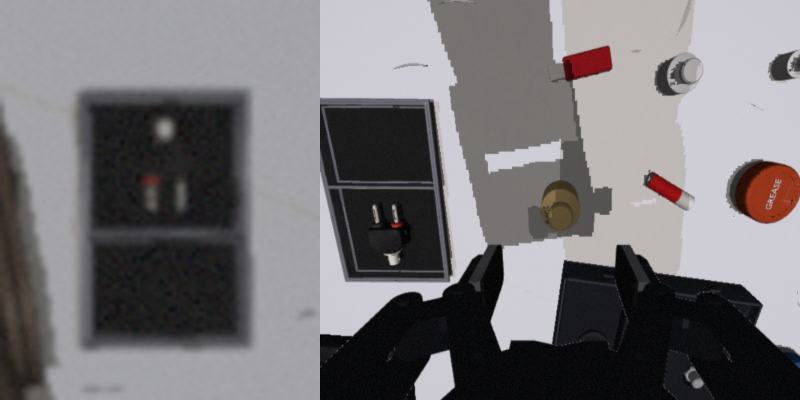

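The picture shows the adapter lying flat in its pocket. The brass knob is where I predicted it, (319,260). I descend and grip.

jog_arm(
  deltas="0 0 -1 0 0 0;0 0 -1 0 0 0;0 0 -1 0 0 0;0 0 -1 0 0 0;0 0 -1 0 0 0;0 0 -0.6 0 0 0;0 0 0 0 0 0",
)

```text
time: 12.08
eef_pos: [0.5562, 0.1795, 0.023]
tcp_rot: [0.01, 1.0, -0.0, -0.001]
contact_force: [-0.1, -0.2, -0.1]
opening: 0.747
finger_force: 0.0
```

jog_arm(
  deltas="0 0 0 0 0 0;0 0 0 0 0 0;0 0 0 0 0 0;0 0 0 0 0 0;0 0 0 0 0 0",
  gripper=0.2,
  squeeze=40,
)

```text
time: 12.7
eef_pos: [0.558, 0.1798, 0.0255]
tcp_rot: [0.01, 1.0, 0.0, 0.001]
contact_force: [0.3, -0.6, 5.4]
opening: 0.399
finger_force: 40.8
```

The mass is gripped. Lift and carry it to the long tray's middle pocket.

jog_arm(
  deltas="0 0 1 0 0 0;0 0 1 0 0 0;0 0 1 0 0 0;0 0 1 0 0 0;-0.104 -0.988 0 0 0 0.135;-0.104 -0.988 0 0 0 0.135;-0.104 -0.988 0 0 0 0.135;-0.104 -0.988 0 0 0 0.135;-0.104 -0.988 0 0 0 0.135;-0.104 -0.988 0 0 0 0.135;-0.104 -0.988 0 0 0 0.135;-0.104 -0.988 0 0 0 0.135;-0.104 -0.988 0 0 0 0.135;-0.104 -0.988 0 0 0 0.135;-0.104 -0.988 0 0 0 0.135;-0.104 -0.988 0 0 0 0.135;-0.104 -0.988 0 0 0 0.135;-0.104 -0.988 0 0 0 0.135;-0.104 -0.988 0 0 0 0.135;-0.104 -0.988 0 0 0 0.135",
)

```text
time: 15.2
eef_pos: [0.5237, -0.1373, 0.1054]
tcp_rot: [-0.098, 0.995, -0.0, 0.0]
contact_force: [0.6, -0.8, -2.0]
opening: 0.403
finger_force: 40.5
```

jog_arm(
  deltas="-0.104 -0.988 0 0 0 0.135;-0.104 -0.988 0 0 0 0.135;-0.104 -0.988 0 0 0 0.135;-0.104 -0.988 0 0 0 0.135;0 0 0 0 0 0;0 0 0 0 0 0",
)

```text
time: 15.95
eef_pos: [0.5153, -0.2152, 0.1047]
tcp_rot: [-0.125, 0.992, 0.0, 0.0]
contact_force: [0.1, -0.1, -3.1]
opening: 0.399
finger_force: 40.5
```

Run:
```python
from h import *
c=cam('wrist'); s=get_state(); print(s['eef_pos'],s['tcp_rot'],s['opening'])
cv2.imwrite('pics/w4.png',c[0]); np.savez('w4.npz',K=c[1],R=c[2],t=c[3])
```

```text
[ 0.51533599 -0.21490751  0.10457003] [-1.25010855e-01  9.92155361e-01  1.58706908e-04  1.69722143e-06] 0.39785970567039736
```

View pics/w4.png

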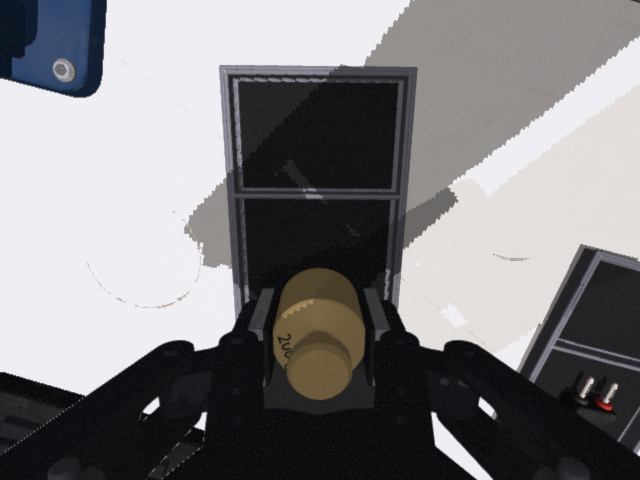

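The wrist picture shows the mass upright in the fingers, with near tray corners at (220,67) and (417,67) and the first divider along row 193. I check the pocket centre.

Run:
```python
from h import *
d=np.load('w4.npz'); c=(None,d['K'],d['R'],d['t'])
A=w(c,(220,67),.014);B=w(c,(417,67),.014); x=-np.cross([0,0,1],(B-A)); x/=np.linalg.norm(x)
M=(A+B)/2; D=(w(c,(230,193),.014)+w(c,(408,193),.014))/2
print(A,B,np.linalg.norm(A-B),np.degrees(np.arctan2(x[1],x[0])),(D-M)@x)
for k,v in {'S':-.089,'M':-.015,'L':.074}.items(): print(k,(M+x*(.125+v)).round(4))
```

```text
[ 0.42220694 -0.29593146  0.014     ] [ 0.39526022 -0.19067724  0.014     ] 0.10864887243901995 14.360174481725643 0.0696612613376047
S [ 0.4436 -0.2344  0.014 ]
M [ 0.5153 -0.216   0.014 ]
L [ 0.6015 -0.1939  0.014 ]
```

The pocket centres match the earlier values. I lower the mass.

jog_arm(
  deltas="0 0 -1 0 0 0;0 0 -1 0 0 0;0 0 -1 0 0 0;0 0 -0.5 0 0 0;0 0 -0.2 0 0 0;0 0 -0.1 0 0 0;0 0 0 0 0 0",
)

```text
time: 16.88
eef_pos: [0.5159, -0.2159, 0.029]
tcp_rot: [-0.125, 0.992, -0.0, 0.001]
contact_force: [0.2, -0.3, -2.5]
opening: 0.405
finger_force: 40.5
```

jog_arm(
  deltas="0 0 -0.05 0 0 0;0 0 0 0 0 0",
)

```text
time: 17.12
eef_pos: [0.5159, -0.216, 0.0286]
tcp_rot: [-0.125, 0.992, -0.0, 0.0]
contact_force: [-2.5, 1.6, 4.7]
opening: 0.4
finger_force: 41.2
```

jog_arm(
  deltas="0 0 -0.05 0 0 0;0 0 0 0 0 0",
)

```text
time: 17.38
eef_pos: [0.516, -0.216, 0.0285]
tcp_rot: [-0.125, 0.992, -0.0, 0.0]
contact_force: [-4.3, 1.9, 10.8]
opening: 0.402
finger_force: 41.9
```

The mass touches the floor. Release, lift and go to the small mass.

jog_arm(
  deltas="0 0 0 0 0 0;0 0 0 0 0 0;0 0 0.5 0 0 0;0 0 1 0 0 0;0 0 1 0 0 0;0 0 1 0 0 0;0 0 1 0 0 0;0 0 0.6 0 0 0;0 1 0 0 0 -0.1;0 1 0 0 0 -0.1;-0.12 1 0 0 0 -0.1;-0.12 1 0 0 0 -0.1;-0.12 1 0 0 0 -0.1;-0.12 1 0 0 0 -0.1;-0.12 1 0 0 0 -0.1;-0.12 1 0 0 0 -0.1;-0.12 1 0 0 0 -0.1;-0.12 1 0 0 0 -0.1;-0.12 1 0 0 0 -0.1;-0.12 1 0 0 0 -0.1",
  gripper=0.6,
)

```text
time: 19.88
eef_pos: [0.4913, 0.0251, 0.1289]
tcp_rot: [-0.065, 0.998, -0.0, 0.0]
contact_force: [0.9, 0.1, 0.3]
opening: 0.599
finger_force: 0.0
```

jog_arm(
  deltas="-0.12 1 0 0 0 -0.1;-0.12 1 0 0 0 -0.1;-0.12 1 0 0 0 -0.1;-0.12 1 0 0 0 -0.1;-0.12 1 0 0 0 -0.1;-0.12 1 0 0 0 -0.1;-0.12 1 0 0 0 -0.1;-0.12 1 0 0 0 -0.1;-0.12 1 0 0 0 -0.1;-0.12 1 0 0 0 -0.1;-0.12 1 0 0 0 -0.1;-0.12 1 0 0 0 -0.1;-0.12 1 0 0 0 -0.1;-0.12 1 0 0 0 -0.1;-0.12 1 0 0 0 -0.1;0 1 0 0 0 0;0 1 0 0 0 0;0 0.85 0 0 0 0;0 0 0 0 0 0;0 0 0 0 0 0",
)

```text
time: 22.38
eef_pos: [0.4553, 0.3812, 0.1281]
tcp_rot: [0.01, 1.0, -0.0, -0.0]
contact_force: [0.0, 0.4, -0.1]
opening: 0.598
finger_force: 0.0
```

Run:
```python
from h import *
c=cam('wrist'); s=get_state(); print(s['eef_pos'],s['tcp_rot'],s['opening'])
for X in ([.4507,.381,.03],[.4507,.381,.0],[.457,.282,.04]): print(p(c,X))
T=cam('top'); q=p(T,[.516,-.216,.03]); x,y=q.astype(int); 
a=cv2.resize(T[0][y-50:y+50,x-40:x+40],None,fx=4,fy=4,interpolation=cv2.INTER_CUBIC)
cv2.imwrite('pics/v5.png',np.hstack([a,cv2.resize(c[0],(480,400))])); np.savez('w5.npz',K=c[1],R=c[2],t=c[3])
```

```text
[0.45530155 0.38094384 0.12807952] [ 9.93382757e-03  9.99950582e-01 -2.90876506e-04 -2.59623336e-04] 0.598543556395513
[319.97137328 245.73025448]
[319.87311057 233.69110421]
[164.60603291 262.57827099]
```

View pics/v5.png

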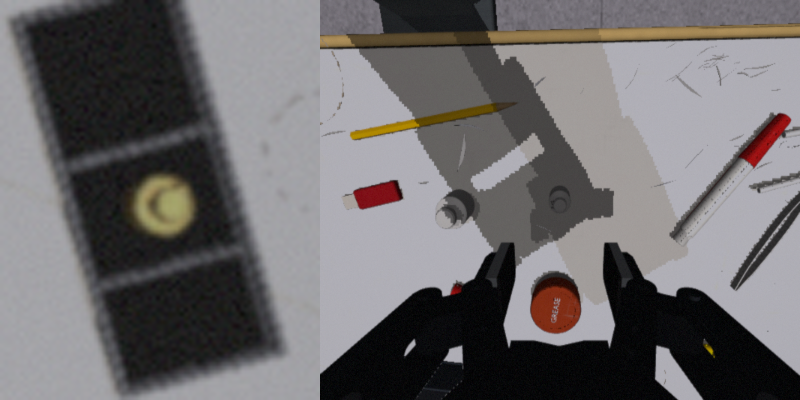

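The picture shows the brass mass upright in the middle pocket. The small mass's knob is at wrist (321,242), so it stands at about x = 0.449. I correct by −6 mm and descend.

jog_arm(
  deltas="-0.3 0 -1 0 0 0;0 0 -1 0 0 0;0 0 -1 0 0 0;0 0 -1 0 0 0;0 0 -0.6 0 0 0;0 0 -0.45 0 0 0;0 0 0 0 0 0",
)

```text
time: 23.35
eef_pos: [0.4491, 0.3813, 0.0266]
tcp_rot: [0.01, 1.0, -0.0, -0.001]
contact_force: [-0.7, 0.7, 0.4]
opening: 0.596
finger_force: 0.0
```

jog_arm(
  deltas="0 0 0 0 0 0;0 0 0 0 0 0;0 0 0 0 0 0;0 0 0 0 0 0;0 0 0 0 0 0",
  gripper=0.05,
  squeeze=30,
)

```text
time: 23.98
eef_pos: [0.45, 0.3818, 0.0283]
tcp_rot: [0.01, 1.0, 0.0, 0.001]
contact_force: [0.0, -0.5, 5.3]
opening: 0.207
finger_force: 29.8
```

The small mass is gripped. Lift well clear of the middle mass and carry to the short tray's smaller pocket.

jog_arm(
  deltas="0 0 1 0 0 0;0 0 1 0 0 0;0 0 1 0 0 0;0 0 1 0 0 0;0 0 0.5 0 0 0;0.147 -0.978 0 0 0 0;0.147 -0.978 0 0 0 0;0.147 -0.978 0 0 0 0;0.147 -0.978 0 0 0 0;0.147 -0.978 0 0 0 0;0.147 -0.978 0 0 0 0;0.147 -0.978 0 0 0 0;0.147 -0.978 0 0 0 0;0.147 -0.978 0 0 0 0;0.147 -0.978 0 0 0 0;0.147 -0.978 0 0 0 0;0.147 -0.978 0 0 0 0;0.147 -0.978 0 0 0 0;0.147 -0.978 0 0 0 0;0.147 -0.978 0 0 0 0",
)

```text
time: 26.48
eef_pos: [0.4935, 0.0867, 0.1174]
tcp_rot: [0.01, 1.0, -0.0, 0.0]
contact_force: [-0.0, 0.8, -0.8]
opening: 0.213
finger_force: 29.5
```

jog_arm(
  deltas="0.147 -0.978 0 0 0 0;0.147 -0.978 0 0 0 0;0.147 -0.978 0 0 0 0;0.147 -0.978 0 0 0 0;0 0 0 0 0 0;0 0 -1 0 0 0;0 0 -1 0 0 0;0 0 -1 0 0 0;0 0 -0.5 0 0 0;0 0 -0.2 0 0 0;0 0 0 0 0 0",
)

```text
time: 27.85
eef_pos: [0.5055, 0.0099, 0.0436]
tcp_rot: [0.01, 1.0, -0.0, 0.0]
contact_force: [-0.3, -0.9, -0.7]
opening: 0.212
finger_force: 29.5
```

jog_arm(
  deltas="0 0 -0.4 0 0 0;0 0 -0.2 0 0 0;0 0 0 0 0 0",
)

```text
time: 28.22
eef_pos: [0.5054, 0.0097, 0.0313]
tcp_rot: [0.01, 1.0, -0.0, 0.0]
contact_force: [0.2, -0.6, 0.0]
opening: 0.213
finger_force: 29.5
```

jog_arm(
  deltas="0 0 -0.05 0 0 0;0 0 0 0 0 0",
)

```text
time: 28.48
eef_pos: [0.5055, 0.0097, 0.0313]
tcp_rot: [0.01, 1.0, -0.0, -0.0]
contact_force: [-2.2, 0.2, 6.5]
opening: 0.208
finger_force: 30.1
```

It touches the floor. Release, lift and go to the cell, turning the closing line across its axis (about 152°).

jog_arm(
  deltas="0 0 0 0 0 0;0 0 0 0 0 0;0 0 0.5 0 0 0;0 0 1 0 0 0;0 0 1 0 0 0;0 0 1 0 0 0;0 0 1 0 0 0;0 0 0.5 0 0 0;0.16 0.99 0 0 0 0.85;0.16 0.99 0 0 0 0.85;0.16 0.99 0 0 0 0.85;0.16 0.99 0 0 0 0.85;0.16 0.99 0 0 0 0.85;0.16 0.99 0 0 0 0.85;0.16 0.99 0 0 0 0.85;0.16 0.99 0 0 0 0.85;0.16 0.99 0 0 0 0.85;0.16 0.99 0 0 0 0.85;0.16 0.99 0 0 0 0.85;0.16 0.99 0 0 0 0.85",
  gripper=0.45,
)

```text
time: 30.98
eef_pos: [0.5434, 0.2479, 0.13]
tcp_rot: [-0.481, 0.877, 0.0, -0.0]
contact_force: [0.0, 0.2, 0.5]
opening: 0.452
finger_force: 0.0
```

jog_arm(
  deltas="0.16 0.99 0 0 0 0.85;0.16 0.99 0 0 0 0;0 0 0 0 0 0;0 0 0 0 0 0",
)

```text
time: 31.48
eef_pos: [0.5498, 0.2866, 0.13]
tcp_rot: [-0.516, 0.856, -0.0, -0.0]
contact_force: [-0.3, 0.5, 0.6]
opening: 0.453
finger_force: 0.0
```

Run:
```python
from h import *
c=cam('wrist'); s=get_state(); e=s['eef_pos']; r=s['tcp_rot']; print(e,r,s['opening'], np.degrees(2*np.arctan2(r[1],r[0]))-90)
print(p(c,[.5503,.287,.0075]))
hsv=cv2.cvtColor(c[0],cv2.COLOR_BGR2HSV); m=cv2.inRange(hsv,(0,120,60),(8,255,255))|cv2.inRange(hsv,(170,120,60),(180,255,255))
n,l,st,ce=cv2.connectedComponentsWithStats(m)
for i in range(1,n):
    if st[i,4]>200: print(st[i],ce[i],cv2.minAreaRect(np.argwhere(l==i)[:,::-1].astype(np.float32)))
T=cam('top'); q=p(T,[.506,.01,.01]); x,y=q.astype(int); 
a=cv2.resize(T[0][y-50:y+50,x-40:x+40],None,fx=4,fy=4,interpolation=cv2.INTER_CUBIC)
cv2.imwrite('pics/v6.png',np.hstack([a,cv2.resize(c[0],(480,400))])); np.savez('w6.npz',K=c[1],R=c[2],t=c[3])
```

```text
[0.54985071 0.28643938 0.13009522] [-5.16085852e-01  8.56536788e-01 -3.74590836e-05 -3.49424570e-04] 0.4496925538556984 152.1401292648529
[317.69472214 243.25725925]
[ 374   23   58   72 1941] [402.75476558  58.55641422] ((402.88458251953125, 58.576927185058594), (69.61487579345703, 29.121761322021484), 56.3099365234375)
[307 212  20  46 796] [316.06281407 234.81407035] ((316.3352966308594, 234.78211975097656), (18.87066650390625, 44.889888763427734), 2.2025980949401855)
[ 338  322   35   57 1194] [354.16666667 352.31490787] ((352.5384521484375, 352.69232177734375), (57.26591110229492, 28.632953643798828), 78.69007110595703)
[609 432  31  21 279] [628.18996416 441.48387097] ((624.10009765625, 441.2000427246094), (34.46882629394531, 13.597793579101562), 18.434947967529297)
```

View pics/v6.png

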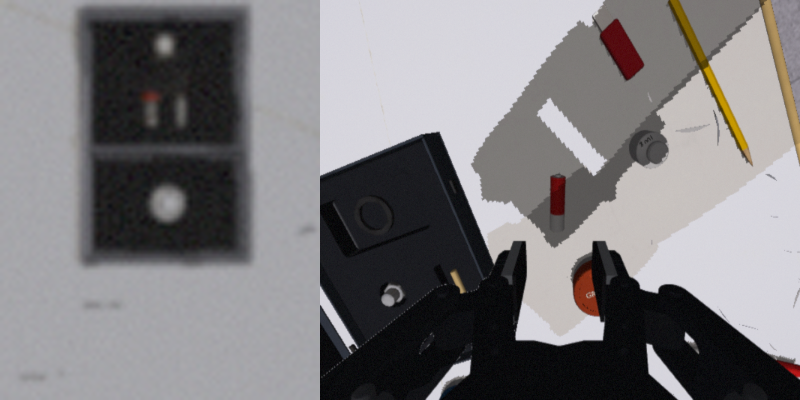

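The picture shows the small mass upright in the short tray's smaller pocket. The cell is centred below the fingers at wrist (317,244) and in line with them. I descend and grip.

jog_arm(
  deltas="0 0 -1 0 0 0;0 0 -1 0 0 0;0 0 -1 0 0 0;0 0 -1 0 0 0;0 0 -0.8 0 0 0;0 0 -0.5 0 0 0;0 0 0 0 0 0",
)

```text
time: 32.45
eef_pos: [0.5496, 0.2868, 0.0234]
tcp_rot: [-0.516, 0.856, 0.0, -0.001]
contact_force: [-0.3, 0.3, 0.5]
opening: 0.451
finger_force: 0.0
```

jog_arm(
  deltas="0 0 0 0 0 0;0 0 0 0 0 0;0 0 0 0 0 0;0 0 0 0 0 0;0 0 0 0 0 0",
  gripper=0.05,
  squeeze=30,
)

```text
time: 33.08
eef_pos: [0.5508, 0.2872, 0.0254]
tcp_rot: [-0.516, 0.856, -0.0, 0.001]
contact_force: [0.2, -0.6, 5.5]
opening: 0.155
finger_force: 32.7
```

The cell is gripped at about 13 mm. Lift and carry it to the long tray's smallest pocket, laid along the tray.

jog_arm(
  deltas="0 0 1 0 0 0;0 0 1 0 0 0;0 0 1 0 0 0;0 0 1 0 0 0;0 0 1 0 0 0;-0.198 -0.965 0 0 0 -0.31;-0.198 -0.965 0 0 0 -0.31;-0.198 -0.965 0 0 0 -0.31;-0.198 -0.965 0 0 0 -0.31;-0.198 -0.965 0 0 0 -0.31;-0.198 -0.965 0 0 0 -0.31;-0.198 -0.965 0 0 0 -0.31;-0.198 -0.965 0 0 0 -0.31;-0.198 -0.965 0 0 0 -0.31;-0.198 -0.965 0 0 0 -0.31;-0.198 -0.965 0 0 0 -0.31;-0.198 -0.965 0 0 0 -0.31;-0.198 -0.965 0 0 0 -0.31;-0.198 -0.965 0 0 0 -0.31;-0.198 -0.965 0 0 0 -0.31",
)

```text
time: 35.58
eef_pos: [0.4903, -0.0037, 0.1244]
tcp_rot: [-0.304, 0.953, -0.0, 0.0]
contact_force: [-0.1, 0.7, 0.0]
opening: 0.155
finger_force: 32.1
```

jog_arm(
  deltas="-0.198 -0.965 0 0 0 -0.31;-0.198 -0.965 0 0 0 -0.31;-0.198 -0.965 0 0 0 -0.31;-0.198 -0.965 0 0 0 -0.31;-0.198 -0.965 0 0 0 -0.31;-0.198 -0.965 0 0 0 -0.31;-0.198 -0.965 0 0 0 -0.31;-0.198 -0.965 0 0 0 -0.31;-0.198 -0.965 0 0 0 -0.31;-0.198 -0.965 0 0 0 -0.31;-0.198 -0.965 0 0 0 -0.31;-0.198 -0.965 0 0 0 -0.31;0 0 0 0 0 0;0 0 0 0 0 0",
)

```text
time: 37.33
eef_pos: [0.443, -0.2339, 0.1242]
tcp_rot: [-0.124, 0.992, 0.0, -0.0]
contact_force: [-1.3, 0.4, 0.1]
opening: 0.156
finger_force: 32.1
```

Run:
```python
from h import *
c=cam('wrist'); s=get_state(); r=s['tcp_rot']; print(s['eef_pos'],s['opening'],s['qpos'].round(2),np.degrees(2*np.arctan2(r[1],r[0]))-90)
cv2.imwrite('pics/w7.png',c[0])
```

```text
[ 0.44303254 -0.23366008  0.12413086] 0.1529756702767941 [-0.69  0.05  2.1   0.    1.   -2.51] 104.25147063216923
```

View pics/w7.png

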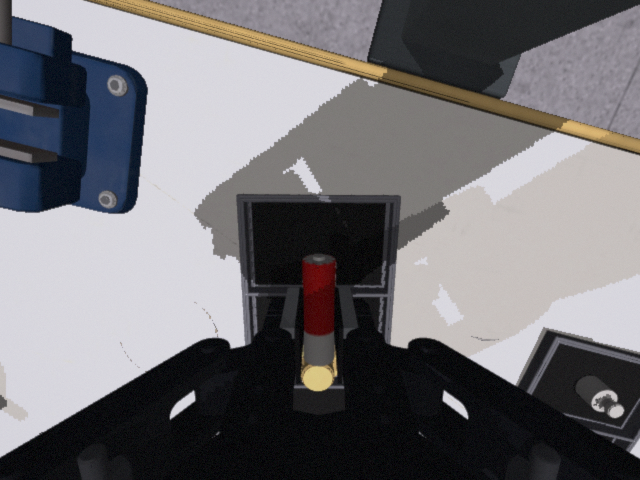

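The picture shows the cell held level along the tray axis, above the smallest pocket (pocket corners (238,197) and (399,197)). I lower it.

jog_arm(
  deltas="0.03 0 -1 0 0 0;0 0 -1 0 0 0;0 0 -1 0 0 0;0 0 -1 0 0 0;0 0 -0.5 0 0 0;0 0 -0.2 0 0 0;0 0 0 0 0 0",
)

```text
time: 38.25
eef_pos: [0.444, -0.2341, 0.0306]
tcp_rot: [-0.124, 0.992, -0.0, 0.0]
contact_force: [-0.5, 0.5, -0.0]
opening: 0.157
finger_force: 32.1
```

jog_arm(
  deltas="0 0 -0.06 0 0 0;0 0 0 0 0 0",
)

```text
time: 38.5
eef_pos: [0.444, -0.2343, 0.0296]
tcp_rot: [-0.124, 0.992, -0.0, 0.0]
contact_force: [-0.2, 0.3, -0.0]
opening: 0.154
finger_force: 32.1
```

jog_arm(
  deltas="0 0 -0.05 0 0 0;0 0 0 0 0 0",
)

```text
time: 38.75
eef_pos: [0.4439, -0.2343, 0.0284]
tcp_rot: [-0.124, 0.992, -0.0, 0.0]
contact_force: [1.2, -0.4, 0.6]
opening: 0.155
finger_force: 32.2
```

It touches the floor. Release, lift and travel to the tin.

jog_arm(
  deltas="0 0 0 0 0 0;0 0 0 0 0 0;0 0 0.5 0 0 0;0 0 1 0 0 0;0 0 1 0 0 0;0 0 1 0 0 0;0 0 1 0 0 0;0 0 0.8 0 0 0;0.17 0.982 0 0 0 0;0.17 0.982 0 0 0 0;0.17 0.982 0 0 0 0;0.17 0.982 0 0 0 0;0.17 0.982 0 0 0 0;0.17 0.982 0 0 0 0;0.17 0.982 0 0 0 0;0.17 0.982 0 0 0 0;0.17 0.982 0 0 0 0;0.17 0.982 0 0 0 0;0.17 0.982 0 0 0 0;0.17 0.982 0 0 0 0",
  gripper=0.4,
)

```text
time: 41.25
eef_pos: [0.4832, 0.0038, 0.1327]
tcp_rot: [-0.125, 0.992, 0.001, -0.001]
contact_force: [0.0, -0.4, -0.7]
opening: 0.402
finger_force: 0.0
```

jog_arm(
  deltas="0.17 0.982 0 0 0 0;0.17 0.982 0 0 0 0;0.17 0.982 0 0 0 0;0.17 0.982 0 0 0 0;0.17 0.982 0 0 0 0;0.17 0.982 0 0 0 0;0.17 0.982 0 0 0 0;0.17 0.982 0 0 0 0;0.17 0.982 0 0 0 0;0.17 0.982 0 0 0 0;0.17 0.982 0 0 0 0;0.17 0.982 0 0 0 0;0.17 0.982 0 0 0 0;0.17 0.982 0 0 0 0;0.17 0.982 0 0 0 0;0.17 0.982 0 0 0 0;0.17 0.982 0 0 0 0;0.17 0.982 0 0 0 0;0.17 0.982 0 0 0 0;0 0 0 0 0 0",
  gripper=0.85,
)

```text
time: 43.75
eef_pos: [0.5492, 0.3761, 0.1341]
tcp_rot: [-0.125, 0.992, 0.0, 0.0]
contact_force: [0.1, -0.4, 0.0]
opening: 0.852
finger_force: 0.0
```

Run:
```python
from h import *
c=cam('wrist'); s=get_state(); e=s['eef_pos']; print(e,s['opening'])
def reds(c,lo):
    hsv=cv2.cvtColor(c[0],cv2.COLOR_BGR2HSV); m=cv2.inRange(hsv,(0,120,40),(12,255,255))|cv2.inRange(hsv,(170,120,40),(180,255,255))
    m=cv2.morphologyEx(m,cv2.MORPH_CLOSE,np.ones((5,5))); n,l,st,ce=cv2.connectedComponentsWithStats(m)
    for i in range(1,n):
        if st[i,4]>lo: print(st[i],ce[i].round(1),w(c,ce[i],.022)[:2].round(4))
reds(c,800); print(p(c,[.549,.3745,.026]))
T=cam('top'); print('top'); reds(T,15); print('cell pred',p(T,[.444,-.234,.0105]))
cv2.imwrite('pics/t8.png',T[0])
```

```text
[0.54904239 0.37527    0.13393981] 0.8504032416372942
[  61    4   72   37 2182] [96.7 22. ] [0.4481 0.2149]
[ 281  215   73   68 3897] [316.6 248.7] [0.5515 0.3745]
[317.52467464 247.15451653]
top
[183  29   6  25 100] [186.1  41.8] [1.0992 0.4795]
[204 114   6  10  34] [206.5 118.4] [0.8959 0.4296]
[177 143  18  18 261] [185.8 151.3] [0.8115 0.4842]
[ 39 166  22  26 265] [ 48.5 179.7] [0.7477 0.8369]
[ 562  200   47   34 1057] [584.  216.3] [ 0.6167 -0.5269]
[624 271   6   6  25] [626.8 273.2] [ 0.4693 -0.6272]
[467 285  10  13  91] [471.8 291. ] [ 0.4349 -0.2337]
[291 288  15   8  77] [297.9 291.5] [0.4451 0.2054]
[151 304  13  15  74] [156.8 310.8] [0.4059 0.5629]
[ 81 317  36  12 251] [ 97.5 321.9] [0.382  0.7128]
cell pred [470.49630849 287.336034  ]
```

The cell is in its pocket (red half at (0.435, −0.234)), and the tin is within 1 mm of the prediction. I descend and grip the lid.

jog_arm(
  deltas="0 0 -1 0 0 0;0 0 -1 0 0 0;0 0 -1 0 0 0;0 0 -1 0 0 0;0 0 -0.9 0 0 0;0 0 -0.5 0 0 0;0 0 0 0 0 0",
)

```text
time: 44.72
eef_pos: [0.5486, 0.3745, 0.025]
tcp_rot: [-0.124, 0.992, -0.0, -0.001]
contact_force: [-1.1, 0.5, -0.2]
opening: 0.848
finger_force: 0.0
```

jog_arm(
  deltas="0 0 0 0 0 0;0 0 0 0 0 0;0 0 0 0 0 0;0 0 0 0 0 0;0 0 0 0 0 0",
  gripper=0.4,
  squeeze=30,
)

```text
time: 45.35
eef_pos: [0.5501, 0.3752, 0.0275]
tcp_rot: [-0.124, 0.992, 0.0, 0.001]
contact_force: [-0.8, 0.4, 4.7]
opening: 0.58
finger_force: 31.7
```

The tin is gripped. Lift and carry it to the long tray's largest pocket.

jog_arm(
  deltas="0 0 1 0 0 0;0 0 1 0 0 0;0 0 1 0 0 0;0 0 1 0 0 0;0 0 1 0 0 0;0.09 -0.981 0 0 0 0;0.09 -0.981 0 0 0 0;0.09 -0.981 0 0 0 0;0.09 -0.981 0 0 0 0;0.09 -0.981 0 0 0 0;0.09 -0.981 0 0 0 0;0.09 -0.981 0 0 0 0;0.09 -0.981 0 0 0 0;0.09 -0.981 0 0 0 0;0.09 -0.981 0 0 0 0;0.09 -0.981 0 0 0 0;0.09 -0.981 0 0 0 0;0.09 -0.981 0 0 0 0;0.09 -0.981 0 0 0 0;0.09 -0.981 0 0 0 0",
)

```text
time: 47.85
eef_pos: [0.5762, 0.0791, 0.1261]
tcp_rot: [-0.124, 0.992, -0.0, 0.0]
contact_force: [-0.1, -0.5, 0.1]
opening: 0.576
finger_force: 31.4
```

jog_arm(
  deltas="0.09 -0.981 0 0 0 0;0.09 -0.981 0 0 0 0;0.09 -0.981 0 0 0 0;0.09 -0.981 0 0 0 0;0.09 -0.981 0 0 0 0;0.09 -0.981 0 0 0 0;0.09 -0.981 0 0 0 0;0.09 -0.981 0 0 0 0;0.09 -0.981 0 0 0 0;0.09 -0.981 0 0 0 0;0.09 -0.981 0 0 0 0;0.09 -0.981 0 0 0 0;0.09 -0.981 0 0 0 0;0.09 -0.981 0 0 0 0;0 0 0 0 0 0;0 0 0 0 0 0",
)

```text
time: 49.85
eef_pos: [0.6012, -0.194, 0.1259]
tcp_rot: [-0.124, 0.992, 0.0, -0.0]
contact_force: [-0.3, 0.1, -0.7]
opening: 0.577
finger_force: 31.4
```

jog_arm(
  deltas="0.02 0 -1 0 0 0;0 0 -1 0 0 0;0 0 -1 0 0 0;0 0 -1 0 0 0;0 0 -0.5 0 0 0;0 0 -0.2 0 0 0;0 0 0 0 0 0",
)

```text
time: 50.72
eef_pos: [0.602, -0.1944, 0.0323]
tcp_rot: [-0.124, 0.992, -0.0, 0.0]
contact_force: [0.4, -0.0, -1.0]
opening: 0.577
finger_force: 31.4
```

jog_arm(
  deltas="0 0 -0.06 0 0 0;0 0 0 0 0 0",
)

```text
time: 50.98
eef_pos: [0.6021, -0.1945, 0.0316]
tcp_rot: [-0.124, 0.992, -0.0, 0.0]
contact_force: [0.6, 0.4, -0.0]
opening: 0.577
finger_force: 31.4
```

jog_arm(
  deltas="0 0 -0.05 0 0 0;0 0 0 0 0 0",
)

```text
time: 51.22
eef_pos: [0.602, -0.1944, 0.0305]
tcp_rot: [-0.124, 0.992, -0.0, 0.0]
contact_force: [-1.1, 0.4, 1.4]
opening: 0.576
finger_force: 31.6
```

It touches the floor. Release, lift and clear the view.

jog_arm(
  deltas="0 0 0 0 0 0;0 0 0 0 0 0;0 0 0.5 0 0 0;0 0 1 0 0 0;0 0 1 0 0 0;0 0 1 0 0 0;0 0 1 0 0 0;0 0 1 0 0 0;0 1 1 0 0 0;0 1 1 0 0 0;0 1 0 0 0 0;0 1 0 0 0 0;0 1 0 0 0 0;0 1 0 0 0 0;0 1 0 0 0 0;0 1 0 0 0 0;0 1 0 0 0 0;0 1 0 0 0 0;0 1 0 0 0 0;0 1 0 0 0 0",
  gripper=0.7,
)

```text
time: 53.72
eef_pos: [0.6017, 0.0471, 0.18]
tcp_rot: [-0.124, 0.992, -0.0, 0.0]
contact_force: [-0.1, -0.2, 0.2]
opening: 0.701
finger_force: 0.0
```

jog_arm(
  deltas="0 1 0 0 0 0;0 1 0 0 0 0;0 1 0 0 0 0;0 1 0 0 0 0;0 1 0 0 0 0;0 1 0 0 0 0;0 1 0 0 0 0;0 1 0 0 0 0;0 1 0 0 0 0;0 1 0 0 0 0;0 1 0 0 0 0;0 1 0 0 0 0;0 1 0 0 0 0;0 1 0 0 0 0;0 0 0 0 0 0;0 0 0 0 0 0",
)

```text
time: 55.72
eef_pos: [0.6017, 0.3255, 0.1798]
tcp_rot: [-0.124, 0.992, -0.0, -0.0]
contact_force: [-0.8, 0.9, 0.8]
opening: 0.702
finger_force: 0.0
```

Run:
```python
from h import *
T=cam('top'); S=cam('side'); q=p(T,[.54,-.1,.01]).astype(int); a=T[0][q[1]-65:q[1]+65,q[0]-90:q[0]+90]
r=p(S,[.54,-.1,.01]).astype(int); b=S[0][max(r[1]-70,0):r[1]+70,r[0]-90:r[0]+90]; print(q,r)
cv2.imwrite('pics/f.png',np.hstack([cv2.resize(a,(400,290),interpolation=cv2.INTER_CUBIC),cv2.resize(b,(400,290),interpolation=cv2.INTER_CUBIC)]))
z=[.052-.012,.0]; print(p(T,[.457,.282,.04]),get_state()['eef_pos'])
```

```text
[416 251] [313 180]
[266.93800775 287.6796525 ] [0.60178468 0.32508201 0.17982946]
```

View pics/f.png

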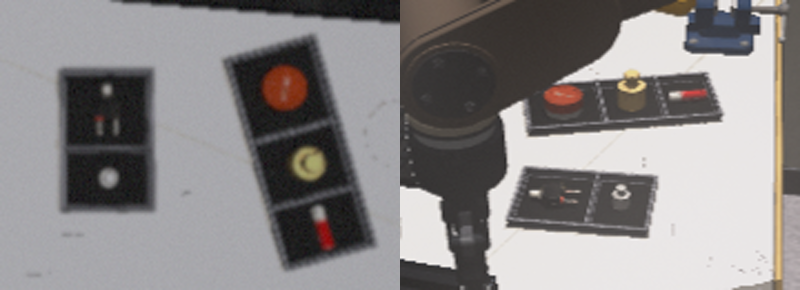

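The last picture shows all five items upright or flat in their own pockets: tin (285,88), brass mass (309,163), cell (322,228), adapter (108,118) and small mass (108,178). The arm is clear, so I hand the job in.

```bash
python3 -c "
from h import *
print(ctrl.sign_off())"
```

```text
the job is handed in; nothing more can be done
None
```

Both kits are made up, with all five items seen flat in their pockets in the last picture; the middle-sized mass was never touched, and the job was handed in at about 56 s of the 134 s allowed (the sign-off gave no verdict).

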